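# Unload a slide scanner's bay with its retaining bar wedged open

## Robot

A 6-joint arm with a two-finger parallel gripper is mounted at the origin on the work surface. World frame = base frame: x ahead of the robot, y to its left, z up, the work surface at z = 0. Lengths are in mm, angles in degrees, forces in N, time in s.
With the tool pointing down it reaches from about 350 to 850 mm from the base axis. Payload 8.1 kg.
Tool frame: the origin (TCP) lies between the finger pads; the fingertips stand 22 mm ahead of it and the grasp point (between the pads) lies 3 mm ahead of it; z points along the fingers, y is the line along which they close (so a half turn about z gives the same grasp; the last joint's range is limited). The gripper opens to 85 mm and grips with 20 to 120 N. Pads are 22 mm wide; open, the fingers measure 114 mm over their backs; the gripper's body (76 mm by 85 mm) begins 54 mm behind the grasp point. The pads swing forward as they close: fully open they stand 13 mm farther back than shut.
Start: joints at [-78.174, 7.471, 85.268, -0, 87.261, -4.893], TCP at [172.626, -574.635, 253.292] pointing down, gripper open.
Joint ranges: [-169.43, 169.43], [-51.17, 129.36], [1.28, 143.12], [-76.62, 256.62], [0, 156.53], [-152.29, 152.29]. Speed limits (degrees/s): [136.94, 136.94, 159.86, 180, 180, 180].

## Interface

Orientations are given as [roll, pitch, yaw] about the fixed x, y, z axes, in that order (R = Rz(yaw) Ry(pitch) Rx(roll)).
In Python, from bench import r, vision gives the robot as it stands.
- The arm moves only by the tool step_arm, never from a script. Its argument "targets" is a list that holds one entry, the list of rows, each a list of 6 numbers: the shift along the world's x, y, z in mm, then the turn, a rotation vector about the world's x, y, z in rad. In form: [[[x, y, z, rx, ry, rz], ...]]. A call has 1 to 12 rows; each row is the pose to reach, as a shift and turn from the pose commanded when the call began; what a row does not reach only later rows make up. A row lasts 1/12 s, in which the tool goes at most 41.7 mm and 7.16 degrees, less where a joint would pass 70% of its speed; a pose out of reach is approached as far as the arm can. A call with a gripper value outside its range is refused whole. "fingers" is the gripper's target within -1 to 1 (shut at 1, half-way at 0, fully open at -1), set as the call begins (left out, the last holds). The fingers move at their own pace and stop on an object; "newtons" is the grip in N (left out, the last holds). Time passes only in rows, so rows that repeat a pose let the fingers close. It gives the time, the measured TCP pose, the force, the opening and the grip force at its end, in the units of the state.
- r.sense(): the state, without advancing time (a new reading comes with each control period).
- vision.snapshot(name): name is "side" or "top"; returns a dict with "img" (420x560x3 uint8, blue, green, red), "mtx" (3x3 intrinsics, pixels), "eye" and "attitude" of the camera in the world. Camera axes: x right, y up, looking along -z (the intrinsics and any distortion apply to the point x, -y, -z); pixel columns grow to the right and rows downward; lengths in mm; the calibration is good to about 2 mm. A picture is of the moment at which its call begins. There is no depth.
- r.hand_in(): hands the job in; it is judged then, once.
The state is a dict: "time": time; "joint_pos": joint angles; "qd": joint speeds; "joint_efforts": joint torques, N m; "tool_pos": TCP position; "tcp_rot": TCP orientation; "ft_force": force on the tool from outside, world axes, zero at the start; "wrist_torque": the same for the moment, N m; "finger_gap": finger opening in mm; "grip_force": force on a finger pad.
Only numpy, scipy, OpenCV 4.12 (cv2) and the standard library are available. Lean on these libraries where they do the work, as an engineer would, in place of code of your own. Each camera call takes 0.05 s, during which the arm holds its last target. There are 200 camera calls.

## Task

Unload the slide scanner: swing the cam lever fully over to free the sprung retaining bar, wedge the bar open with the wooden wedge so that it stays open with your hand off it, then move every slide magazine from the bay into the wooden archive case, one to a sleeve, nose first and pushed fully home. Finish with the wedge out and lying flat and lengthwise on its rubber mat, wholly on the mat, the bar sprung fully closed and the cam lever swung back to lock it; leave the reagent bottle, the jar and the blue slide box where they are.

Things in the scene. Friction and masses are not known exactly. Their poses are not given: they have to be found in the camera images.
- bay: White loading bay fixed to the bench, 140 (x) by 244 (y) by 28 mm. Origin: centre of underside; x points away from the robot, y left. Four pockets, floor 6 mm up, 126 by 48 mm, long side along x, centred at x = 0, y = -90, -30, 30, 90 mm; walls 20 mm high, the one nearest the robot 28. 2 to 4 pockets hold a magazine. A 50 mm high panel at x = 119 to 131 mm is look only
- thrust (a point): Fixed thrust block beside the bay, 36 mm high, x = 8 to 28, y = -213 to -122 mm of the bay. This point: on its far face, at bay x = 28, y = -198, z = 18 mm, opposite the roller; axes as the bay's. The wedge's straight side bears on this face while it slides on the bench along the bay's +y, thin end first; never push its thin end past bay y = -122 mm, where the bay begins, nor lift it while under the tongue
- bar (a joint): Opening (m) of the sprung steel retaining bar, a slide along the bay's +x: 0 closed, stop at 0.027; spring 3 N at 0, 4.3 N at 0.022; blocked while the cam lever is locked. A strip 32 to 42 mm above the bench over all pockets; closed, its near edge is at bay x = 46 mm, over the front 14 mm of each magazine, holding them down; clear from 0.017 on. Its arm (x = 56 to 68 closed) goes on to y = -210 with the roller
- camlever (a joint): Cam lever beside the thrust block, nearer the robot (rad), upright axis: 0 locked, its arm along the bay's -y; 1.57 free, swung clockwise seen from above, arm towards the robot (bay -x). Locked, its cam stops a foot on a steel tongue of the bar (bay y = -146 to -134, 44 to 52 mm high, crossing above the thrust block). Stays where left; friction 0.06 N m. Can lock only with the bar closed
- pivot (a point): The cam lever's axis, at bay x = -6, y = -165 mm, 40 mm above the bench
- handle (a point): Middle of the grip of the lever's upright round black handle, 14 mm across, 44 to 86 mm above the bench, this point at 70 mm; 75 mm from the pivot. It circles the pivot as the lever swings; the flat arm under it is 36 to 44 mm high
- roller (a point): Centre of the black upright roller on the bar's arm, 20 mm across, 4 to 46 mm above the bench; bay x = 50, y = -198 mm when closed, moving with the bar. Closed, the gap between it and the thrust block is 12 mm; the wedge's thin end goes into this gap from the -y side, and its 34 mm thickness opens the bar to 0.022
- wedge: Loose wooden wedge prop lying flat, 140 long (x), 34 wide (y), 40 mm high, 0.2 kg. Origin: centre of underside; +x is the thin end. Side y = +17 mm is straight all along; the other is parallel (y = -17) from x = -70 to 10 mm, then tapers to a thin end 8 mm wide at x = 70. Stays by itself once the parallel part is between roller and block. Starts on the mat, thin end along the mat's +x
- mat: Black rubber mat fixed to the bench, 180 (x) by 90 (y) by 3 mm, the wedge's home. Origin: centre of its underside
- case: Wooden archive case fixed to the bench, empty at first. Origin: centre of underside; x points away from the robot. Base 6 mm thick, x = -85 to 36, y = -124 to 124 mm, a porch in front of four sleeves centred at y = -90, -30, 30, 90 mm: mouths at x = -35 (lead-in points to x = -43), back stop x = 30, 47 mm wide, z = 6 to 35, clear roof to 39 mm. Home, a magazine's origin is at x = -30, z = 6 mm
- magazine0: Loose grey plastic slide magazine, 120 long (x), 44 wide (y), 24 mm high, 0.2 kg. Origin: centre of its underside; +x is the nose (it has a white panel on top). A black grip rib stands on its rear half: x = -47 to -9 mm, 12 mm wide across y, from 24 to 50 mm height. Starts in a pocket of the bay, nose under the bar; may be absent (None from the start)
- magazine1: Loose grey plastic slide magazine, 120 long (x), 44 wide (y), 24 mm high, 0.2 kg. Origin: centre of its underside; +x is the nose (it has a white panel on top). A black grip rib stands on its rear half: x = -47 to -9 mm, 12 mm wide across y, from 24 to 50 mm height. Starts in a pocket of the bay, nose under the bar; may be absent (None from the start)
- magazine2: Loose grey plastic slide magazine, 120 long (x), 44 wide (y), 24 mm high, 0.2 kg. Origin: centre of its underside; +x is the nose (it has a white panel on top). A black grip rib stands on its rear half: x = -47 to -9 mm, 12 mm wide across y, from 24 to 50 mm height. Starts in a pocket of the bay, nose under the bar; may be absent (None from the start)
- magazine3: Loose grey plastic slide magazine, 120 long (x), 44 wide (y), 24 mm high, 0.2 kg. Origin: centre of its underside; +x is the nose (it has a white panel on top). A black grip rib stands on its rear half: x = -47 to -9 mm, 12 mm wide across y, from 24 to 50 mm height. Starts in a pocket of the bay, nose under the bar; may be absent (None from the start)
- reagent: Amber bottle, 64 mm across, 150 mm high, a bystander; origin: centre of its underside
- jar: White jar, 60 mm across, 80 mm high, a bystander; origin: centre of its underside
- slidebox: Blue slide box, 100 by 80 by 35 mm, a bystander; origin: centre of its underside
Mind the look-alikes: they are no part of the job. There is more than one size of the wedge; the job needs the middle-sized.

How it is judged:
By the outcome, as a careful person would: the job done as asked, in the order asked, and still so for the second after the job is handed in, with the robot touching nothing.
Of magazine0, magazine1, magazine2, magazine3 only 2 to 4 are there at a start; the rules pass over those that are not, and their reading is None.
At some moment in a run one of wedge may be knocked a few centimetres aside while the robot is not near it.
Once in a run the grip may slacken for a moment while it holds something.
It also fails if it takes over 210 s, if anything falls off the work surface, if the arm or the gripper's body presses on something with over 40 N, if the wrist force passes 120 N, or if a joint passes its speed limit or range.

## Working session

There is one attempt and no reset: what is moved stays moved. The work goes in short steps, Python scripts to look and compute and a tool call to move; the robot and the scene stay as the last step left them, time stands still between calls to the robot, and variables do not carry over. Pictures are saved under pics/ and viewed, at most 15 in all, crops included, and the job is handed in when it is done.

Besides the shell and the picture viewer there is one more tool, called after "Call:" as name(argument=value, ...), one argument or row to a line, values as JSON. step_arm: Moves the arm, as the interface text tells. Its arguments: {"type":"object","properties":{"targets":{"type":"array"},"fingers":{"type":"number"},"newtons":{"type":"number"}},"required":["targets"]}

```bash
ls; mkdir -p pics
cat > h.py <<'E'
import numpy as np, cv2
from bench import r, vision
def snap(n,save=None):
    s=vision.snapshot(n)
    if save: cv2.imwrite('pics/%s.png'%save,s['img'])
    return s
E
python3 - <<'E'
from h import *
for n in ('top','side'):
    s=snap(n,n+'0'); print({k:(v if k!='img' else v.shape) for k,v in s.items()})
print(r.sense())
E
```

```text
pics
{'img': (420, 560, 3), 'mtx': array([[425.22209719,   0.        , 283.61272856],
       [  0.        , 425.22209719, 212.91892865],
       [  0.        ,   0.        ,   1.        ]]), 'eye': array([ 376.20906301,   16.69280788, 1464.05120265]), 'attitude': array([  6.72966768,  -1.28873426, -89.82663081])}
{'img': (420, 560, 3), 'mtx': array([[413.53075806,   0.        , 283.2784005 ],
       [  0.        , 413.53075806, 209.00870068],
       [  0.        ,   0.        ,   1.        ]]), 'eye': array([248.96993886, 757.21104064, 946.65040197]), 'attitude': array([  42.15834066,    0.84365046, -158.95237227])}
{'time': 0.1, 'joint_pos': array([-7.81729459e+01,  7.51010872e+00,  8.53214698e+01,  1.01669609e-05,
        8.72606257e+01, -4.89365918e+00]), 'qd': array([ 0.01116416, -0.14278556, -0.14584462,  0.12500254,  0.0839425 ,
        0.037687  ]), 'joint_efforts': array([ 1.81378949e-03, -5.70952606e+01, -5.01940763e+01, -1.26721593e-04,
        8.13712104e-03,  5.16324349e-05]), 'tool_pos': array([ 172.54930789, -574.19576232,  252.37134599]), 'tcp_rot': array([-1.79908133e+02, -7.87574548e-03,  1.67207065e+01]), 'ft_force': array([-0.18739102, -0.0712588 ,  0.31189577]), 'wrist_torque': array([-0.01087055,  0.02006572,  0.02555461]), 'grip_force': 0.0, 'finger_gap': 85.76356533745796}
```

View pics/top0.png

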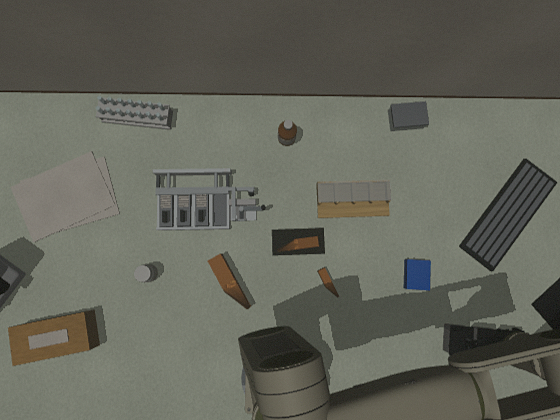

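View pics/side0.png

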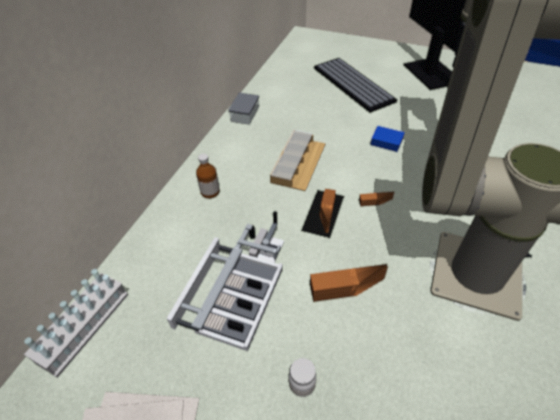

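Three magazines are visible in the left three pockets: rows 190–225, columns 165, 183 and 202 in the top view. The empty pocket is at column 221. The lever is at about (265,208), the case at (353,198), and the mat with the middle wedge at (298,242). The look-alike wedges are at (230,280) and (327,282).

```bash
cat >> h.py <<'E'
from scipy.spatial.transform import Rotation as Ro
def cam(s): return Ro.from_euler('xyz',s['attitude'],degrees=True).as_matrix(),np.array(s['eye'])
def ray(s,uv,z):
    R,e=cam(s); uv=np.atleast_2d(uv).astype(float); K=s['mtx']
    d=np.c_[(uv[:,0]-K[0,2])/K[0,0],-(uv[:,1]-K[1,2])/K[1,1],-np.ones(len(uv))]@R.T
    return e+d*((z-e[2])/d[:,2])[:,None]
def proj(s,P):
    R,e=cam(s); c=(np.atleast_2d(P)-e)@R; K=s['mtx']
    return np.c_[K[0,2]+K[0,0]*c[:,0]/-c[:,2],K[1,2]-K[1,1]*c[:,1]/-c[:,2]]
E
python3 - <<'E'
from h import *
t=snap('top'); s=snap('side')
print(proj(t,[[0,0,0]]),proj(s,[[0,0,0]]), ray(t,[[298,242],[353,198],[195,200]],0))
a=cv2.resize(t['img'][150:265,145:405],None,fx=3,fy=3,interpolation=cv2.INTER_CUBIC)
b=cv2.resize(s['img'][120:350,160:400],None,fx=2.5,fy=2.5,interpolation=cv2.INTER_CUBIC)
cv2.imwrite('pics/tc.png',a);cv2.imwrite('pics/sc.png',b)
E
```

```text
[[278.37163784 377.36382088]] [[476.24896296 273.33582584]] [[ 448.57811701  -65.56738289    0.        ]
 [ 602.9903894  -258.14059539    0.        ]
 [ 592.42251608  291.43184827    0.        ]]
```

View pics/tc.png

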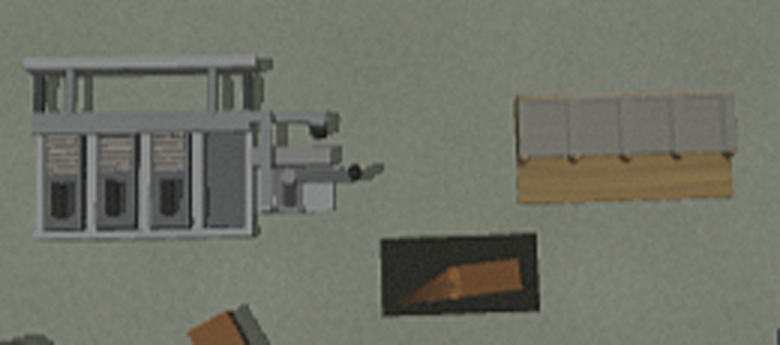

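View pics/sc.png

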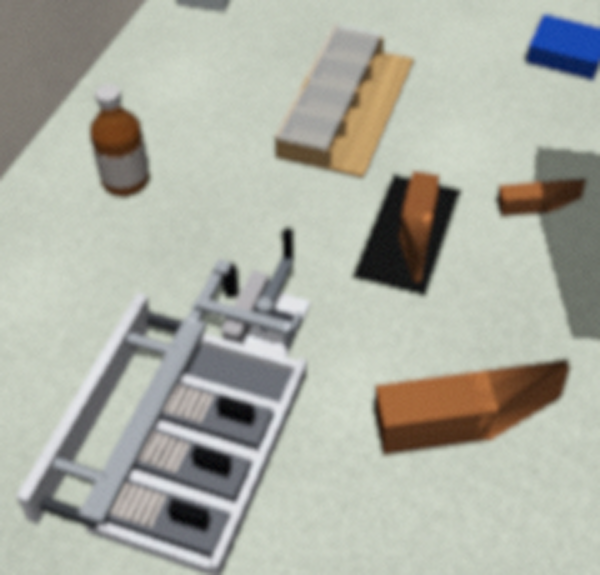

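In the top crop, the bay's near wall runs from (37,238) to (258,236). The bar is closed, the handle is at (356,172), the roller at (318,130), and the ribs are at (62,198), (115,198) and (170,195). The wedge lies on the mat with its thin end to the left. The case porch runs from (518,202) to (732,198).

Run:
```python
from h import *
t=snap('top'); S=4
im=cv2.resize(t['img'],None,fx=S,fy=S,interpolation=cv2.INTER_CUBIC)
px=lambda p:(np.asarray(p,float)+.5)/S-.5
lab=cv2.cvtColor(im,cv2.COLOR_BGR2LAB).astype(int); hsv=cv2.cvtColor(im,cv2.COLOR_BGR2HSV).astype(int)
def at(x,y): # crop coords
    X=int((145+x/3)*S);Y=int((150+y/3)*S); return im[Y,X],hsv[Y,X],lab[Y,X]
for n,p in dict(bench=(450,200),mat=(390,300),wedge=(490,275),wedget=(425,290),porch=(600,180),roof=(600,120),bay=(110,236),bar=(100,122),panel=(150,64),mag=(75,220),rib=(62,200),white=(62,150),shadow=(250,320)).items(): print(n,*at(*p))
def comp(m,win):
    x0,y0,x1,y1=[int(v*S) for v in win]; M=np.zeros(m.shape,np.uint8); M[y0:y1,x0:x1]=m[y0:y1,x0:x1]*255
    c=max(cv2.findContours(M,0,cv2.CHAIN_APPROX_NONE)[0],key=cv2.contourArea); return c[:,0]
V=hsv[...,2]; Sa=hsv[...,1]
def rect(c,z):
    w=ray(t,px(c),z)[:,:2].astype(np.float32); q=cv2.minAreaRect(w); print(q, cv2.boxPoints(q).round(1).tolist())
print('mat'); rect(comp((V<90)|((hsv[...,0]<20)&(Sa>120)),(265,222,330,260)),3)
print('wedge'); rect(comp((hsv[...,0]<20)&(Sa>120),(265,222,330,260)),40)
print('case wood'); rect(comp((hsv[...,0]<25)&(Sa>60),(310,170,400,222)),6)
for w in ((158,198,172,226),(176,198,190,226),(194,198,208,226)):
    rect(comp(V<65,w),56)
```

```text
bench [114 125 122] [ 38  22 125] [132 125 134]
mat [34 40 39] [35 38 40] [ 40 126 132]
wedge [ 45  73 101] [ 15 141 101] [ 85 136 149]
wedget [39 56 77] [ 13 126  77] [ 65 135 143]
porch [ 71 104 122] [ 19 107 122] [115 130 149]
roof [100 110 111] [ 27  25 111] [118 127 134]
bay [140 143 139] [ 68   7 143] [151 126 129]
bar [113 115 112] [ 70   7 115] [123 126 129]
panel [144 145 144] [ 60   2 145] [153 127 128]
mag [89 90 88] [75  6 90] [ 97 127 128]
rib [36 41 42] [25 36 42] [ 42 127 132]
white [115 122 127] [ 18  24 127] [131 129 132]
shadow [77 86 84] [37 27 86] [ 92 126 133]
mat
((451.5668640136719, -64.5542984008789), (91.24690246582031, 181.56082153320312), 2.2092156410217285) [[402.5, 24.399999618530273], [409.5, -157.0], [500.70001220703125, -153.5], [493.70001220703125, 27.899999618530273]]
wedge
((443.78857421875, -75.74486541748047), (35.731956481933594, 110.35716247558594), 7.694384574890137) [[418.70001220703125, -23.5], [433.5, -132.8000030517578], [468.8999938964844, -128.0], [454.1000061035156, -18.700000762939453]]
case wood
((599.216064453125, -258.1272277832031),
[... 275 characters left out ...]
005737305), 1.9701189994812012) [[508.29998779296875, 388.70001220703125], [509.1000061035156, 364.1000061035156], [550.2999877929688, 365.5], [549.5, 390.1000061035156]]
((532.5111083984375, 319.54693603515625), (41.98833465576172, 21.46201515197754), 1.7048689126968384) [[511.20001220703125, 329.6000061035156], [511.79998779296875, 308.20001220703125], [553.7999877929688, 309.3999938964844], [553.2000122070312, 330.8999938964844]]
((532.7821044921875, 257.8694763183594), (23.538345336914062, 41.74383544921875), 89.98726654052734) [[511.8999938964844, 246.10000610351562], [553.7000122070312, 246.10000610351562], [553.7000122070312, 269.6000061035156], [511.8999938964844, 269.6000061035156]]
```

```bash
cat > m.py <<'E'
from h import *
S=4
def px(p): return (np.asarray(p,float)+.5)/S-.5
def load(n):
    s=snap(n); im=cv2.resize(s['img'],None,fx=S,fy=S,interpolation=cv2.INTER_CUBIC)
    return s,cv2.cvtColor(im,cv2.COLOR_BGR2HSV).astype(int)
def comp(m,win):
    x0,y0,x1,y1=[int(v*S) for v in win]; M=np.zeros(m.shape,np.uint8); M[y0:y1,x0:x1]=m[y0:y1,x0:x1]*255
    c=max(cv2.findContours(M,0,cv2.CHAIN_APPROX_NONE)[0],key=cv2.contourArea); return px(c[:,0])
def line(s,c,win,z):
    x0,y0,x1,y1=win; q=c[(c[:,0]>x0)&(c[:,0]<x1)&(c[:,1]>y0)&(c[:,1]<y1)]
    w=ray(s,q,z)[:,:2].astype(np.float32); v=cv2.fitLine(w,cv2.DIST_HUBER,0,.01,.01).ravel()
    return v.round(3), len(q)
E
python3 - <<'E'
from m import *
t,h=load('top'); H,Sa,V=h[...,0],h[...,1],h[...,2]
c=comp((H<25)&(Sa>60),(310,170,400,222))
print('case front z0',line(t,c,(322,212,384,222),0))
print('case left z6',line(t,c,(310,205,325,214),6)); print('case right z6',line(t,c,(384,205,400,213),6))
print('box',c.min(0),c.max(0))
b=comp((Sa<14)|(V<60)&(Sa<45)|(V>133),(150,165,238,235)); print(len(b),b.min(0),b.max(0))
print('bay front z0',line(t,b,(162,226,226,236),0)); print('left z20',line(t,b,(153,195,162,224),20)); print('right',line(t,b,(226,195,236,224),0))
M=((Sa<14)|(V<60)&(Sa<45)|(V>133)).astype(np.uint8)*255
cv2.imwrite('pics/mask.png',cv2.resize(M[150*4:250*4,145*4:290*4],None,fx=1.3,fy=1.3))
# roller & handle dark blobs, two views
print('handle/roller top',[ (px(x[:,0].mean(0))).round(2).tolist() for x in cv2.findContours(((V<45)[185*4:216*4,244*4:272*4]).astype(np.uint8)*255,0,2)[0] if cv2.contourArea(x)>60])
E
```

```text
case front z0 (array([ 3.90000e-02, -9.99000e-01,  5.38291e+02, -2.57234e+02],
      dtype=float32), 248)
case left z6 (array([ 9.99000e-01,  4.80000e-02,  5.60990e+02, -1.32332e+02],
      dtype=float32), 36)
case right z6 (array([ 9.9900e-01,  3.5000e-02,  5.6262e+02, -3.8070e+02], dtype=float32), 32)
box [316.375 184.375] [389.875 217.625]
1269 [152.375 167.875] [237.375 229.625]
bay front z0 (array([ 2.40000e-02, -1.00000e+00,  4.92565e+02,  2.59939e+02],
      dtype=float32), 256)
left z20 (array([1.00000e+00, 2.40000e-02, 5.56067e+02, 4.16434e+02], dtype=float32), 116)
right (array([ 9.82000e-01, -1.86000e-01,  5.38821e+02,  1.66483e+02],
      dtype=float32), 84)
handle/roller top [[19.05, 22.11], [6.91, 8.31]]
```

View pics/mask.png

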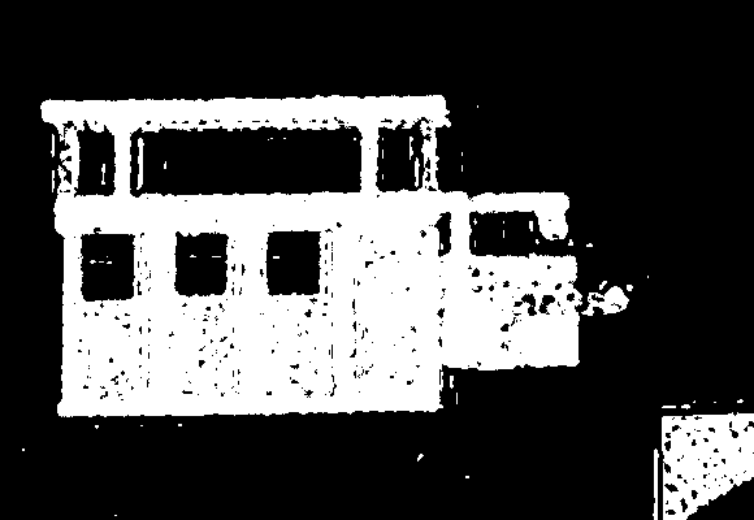

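The mask shows the bay's left edge at mask column 63, its right edge at 440, and the thrust block and pad extending to about 578. I'll combine these into a bay fit.

Run:
```python
from m import *
t,h=load('top'); s,hs=load('side')
print('right z0',ray(t,[[145+440/5.2,205]],0),'left z20',ray(t,[[145+64/5.2,205]],20))
print('roller46',ray(t,[[250.9,193.3]],46),'handle80',ray(t,[[263.05,207.1]],80))
def world(o,yaw,P):
    a=np.radians(yaw);c,n=np.cos(a),np.sin(a); P=np.atleast_2d(P).astype(float)
    return np.c_[o[0]+c*P[:,0]-n*P[:,1],o[1]+n*P[:,0]+c*P[:,1],P[:,2]]
o=(561.5,289.5);y=1.4
P=[[50,-198,46],[-6,-240,86],[-70,122,28],[-70,-122,28],[28,-213,36],[8,-213,36],[131,122,50],[131,-122,50],[46,122,42],[46,-122,42]]
img=s['img'].copy(); ti=t['img'].copy()
S2=5
a=cv2.resize(ti[155:240,145:280],None,fx=S2,fy=S2,interpolation=cv2.INTER_CUBIC)
for u,v in proj(t,world(o,y,P)): cv2.circle(a,(int((u-145+.5)*S2),int((v-155+.5)*S2)),3,(0,0,255),1)
W=3
b=cv2.resize(img[205:355,160:290],None,fx=W,fy=W,interpolation=cv2.INTER_CUBIC)
for u,v in proj(s,world(o,y,P)): cv2.circle(b,(int((u-160+.5)*W),int((v-205+.5)*W)),3,(0,0,255),1)
c=np.zeros((450,800,3),np.uint8); a=cv2.resize(a,(400,252)); c[:252,:400]=a; c[:450,405:795]=b
cv2.imwrite('pics/ov.png',c)
```

```text
right z0 [[575.67645547 171.53289558   0.        ]] left z20 [[571.45235527 414.97560321  20.        ]]
roller46 [[609.6479068   95.81115865  46.        ]] handle80 [[558.4943589   53.57120731  80.        ]]
```

View pics/ov.png

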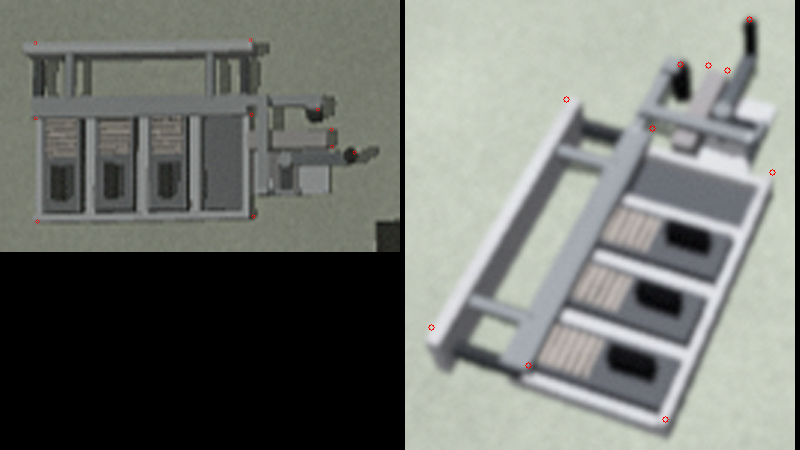

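The overlay fits the top view and is within about 1–3 px in the side view. I'll use bay ≈ (561.5, 291.5) at yaw 1.4°, case ≈ (623, -254) at yaw 2.2°, mat ≈ (451.6, -64.5) at yaw 92.2°. Next I move to the lever.

Call:
step_arm(
  targets=[
    [[190,305,-20,0,0,-0.13],[190,305,-20,0,0,-0.267],[190,305,-20,0,0,-0.267],[190,305,-20,0,0,-0.267],[190,305,-20,0,0,-0.267],[190,305,-20,0,0,-0.267],[190,305,-20,0,0,-0.267],[190,305,-20,0,0,-0.267],[190,305,-20,0,0,-0.267],[190,305,-20,0,0,-0.267],[190,305,-20,0,0,-0.267],[190,305,-20,0,0,-0.267]],
  ],
  fingers=-1,
)

```text
time: 1.4
tool_pos: [362.6, -269.9, 233.5]
tcp_rot: [180.0, -0.0, 1.5]
ft_force: [-0.5, -1.0, -0.5]
finger_gap: 85.2
grip_force: 0.0
```

Call:
step_arm(
  targets=[
    [[198,322,-73,0,0,0],[198,322,-73,0,0,0],[198,322,-73,0,0,0],[198,322,-73,0,0,0],[198,322,-73,0,0,0],[198,322,-73,0,0,0],[198,322,-73,0,0,0],[198,322,-73,0,0,0],[198,322,-73,0,0,0],[198,322,-73,0,0,0],[198,322,-73,0,0,0],[198,322,-73,0,0,0]],
  ],
)

```text
time: 2.4
tool_pos: [560.7, 51.3, 159.8]
tcp_rot: [180.0, 0.1, 1.4]
ft_force: [-0.6, -0.2, 0.1]
finger_gap: 85.2
grip_force: 0.0
```

Call:
step_arm(
  targets=[
    [[0,0.5,-25,0,0,0],[0,0.5,-50,0,0,0],[0,0.5,-70,0,0,0],[0,0.5,-82,0,0,0],[0,0.5,-82,0,0,0]],
  ],
)

```text
time: 2.82
tool_pos: [558.3, 50.9, 75.5]
tcp_rot: [180.0, 0.3, 1.3]
ft_force: [-0.7, 0.2, -1.2]
finger_gap: 85.4
grip_force: 0.0
```

Call:
step_arm(
  targets=[
    [[0,0,0,0,0,0],[0,0,0,0,0,0],[0,0,0,0,0,0],[0,0,0,0,0,0],[0,0,0,0,0,0],[0,0,0,0,0,0],[0,0,0,0,0,0],[0,0,0,0,0,0],[0,0,0,0,0,0],[0,0,0,0,0,0]],
  ],
  fingers=1,
  newtons=20,
)

```text
time: 3.65
tool_pos: [561.2, 53.0, 79.1]
tcp_rot: [-180.0, -0.1, 1.4]
ft_force: [-1.4, 0.9, 6.2]
finger_gap: 13.0
grip_force: 22.1
```

Call:
step_arm(
  targets=[
    [[-9.8,0.4,0,0,0,0],[-19.5,2.1,0,0,0,0],[-28.8,5,0,0,0,0],[-37.7,9.1,0,0,0,0],[-46.1,14.4,0,0,0,0],[-53.5,20.7,0,0,0,0],[-60.2,27.8,0,0,0,0],[-65.9,35.9,0,0,0,0],[-70.4,44.6,0,0,0,0],[-73.8,53.8,0,0,0,0],[-76,63.4,0,0,0,0],[-76.8,73.2,0,0,0,0]],
  ],
)

```text
time: 4.65
tool_pos: [482.5, 125.7, 78.0]
tcp_rot: [179.9, 0.1, 1.4]
ft_force: [0.3, -2.3, 1.7]
finger_gap: 12.9
grip_force: 22.5
```

Call:
step_arm(
  targets=[
    [[0,1.5,0,0,0,0],[0,3,0,0,0,0],[0,3,0,0,0,0],[0,3,0,0,0,0]],
  ],
)

```text
time: 4.98
tool_pos: [482.4, 126.8, 77.9]
tcp_rot: [179.7, 0.2, 1.4]
ft_force: [-6.3, -13.2, 8.7]
finger_gap: 13.3
grip_force: 23.4
```

Call:
step_arm(
  targets=[
    [[0,-2,0,0,0,0],[0,-2,0,0,0,0],[0,-2,0,0,0,0],[0,-2,0,0,0,0],[0,-2,30,0,0,0],[0,-2,70,0,0,0],[0,-2,110,0,0,0],[0,-2,110,0,0,0]],
  ],
  fingers=-1,
)

```text
time: 5.65
tool_pos: [488.2, 128.1, 197.4]
tcp_rot: [-179.9, -0.7, 1.4]
ft_force: [1.3, -0.7, 1.2]
finger_gap: 85.2
grip_force: 0.0
```

```bash
cat > look.py <<'E'
from m import *
import sys
def wedge(win=(265,222,330,260),z=40):
    t,h=load('top'); c=comp((h[...,0]<20)&(h[...,1]>110),win)
    w=ray(t,c,z)[:,:2].astype(np.float32); q=cv2.minAreaRect(w); print('wedge',q,cv2.boxPoints(q).round(1).tolist())
    return t,h,c
E
python3 - <<'E'
from look import *
t,h,c=wedge()
print(r.sense()['tool_pos'],r.sense()['ft_force'])
# straight side (lower in image) line, fat end line
v=line(t,c,(285,243,316,252),40);print('straight',v, c.min(0),c.max(0))
print('fat',line(t,c,(315,230,325,246),40))
a=cv2.resize(t['img'][180:262,215:335],None,fx=5,fy=5,interpolation=cv2.INTER_CUBIC);cv2.imwrite('pics/w1.png',a)
E
```

```text
wedge ((443.24560546875, -71.78541564941406), (37.01451873779297, 120.17608642578125), 8.237393379211426) [[416.29998779296875, -15.0], [433.5, -133.89999389648438], [470.20001220703125, -128.60000610351562], [453.0, -9.699999809265137]]
[487.2035484  127.92131045 194.02108225] [ 0.82955566 -0.06277566  0.01586006]
straight (array([ 1.48000e-01, -9.89000e-01,  4.26512e+02, -7.25960e+01],
      dtype=float32), 141) [283.375 235.625] [318.625 250.375]
fat (array([ 9.93000e-01,  1.18000e-01,  4.51199e+02, -1.29556e+02],
      dtype=float32), 55)
```

View pics/w1.png

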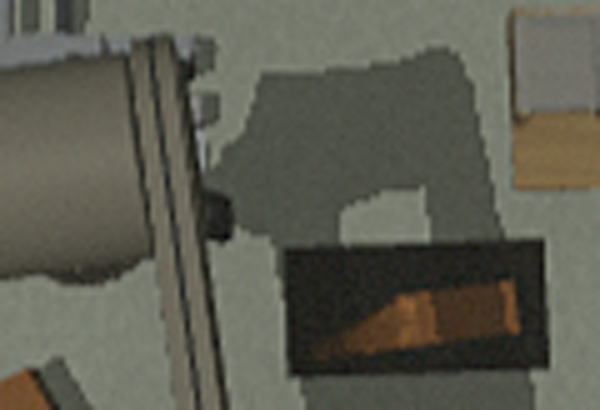

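The wedge is still on the mat: fat end near crop (515,305), tip near (320,355). I turn the tool and move to it.

Call:
step_arm(
  targets=[
    [[-36,-232,-30,0,0,0.12],[-36,-232,-30,0,0,0.24],[-36,-232,-30,0,0,0.36],[-36,-232,-30,0,0,0.48],[-36,-232,-30,0,0,0.6],[-36,-232,-30,0,0,0.72],[-36,-232,-30,0,0,0.84],[-36,-232,-30,0,0,0.96],[-36,-232,-30,0,0,1.08],[-36,-232,-30,0,0,1.2],[-36,-232,-30,0,0,1.32],[-36,-232,-30,0,0,1.44]],
  ],
)

```text
time: 6.7
tool_pos: [447.4, -104.7, 157.2]
tcp_rot: [-179.9, -0.0, 81.7]
ft_force: [0.6, 0.5, -0.5]
finger_gap: 85.3
grip_force: 0.0
```

Call:
step_arm(
  targets=[
    [[0,0,-30,0,0,0.12],[0,0,-50,0,0,0.237],[0,0,-75,0,0,0.237],[0,0,-95,0,0,0.237],[0,0,-110,0,0,0.237],[0,0,-120,0,0,0.237],[0,0,-126,0,0,0.237],[0,0,-126,0,0,0.237],[0,0,-126,0,0,0.237]],
  ],
)

```text
time: 7.45
tool_pos: [448.0, -104.9, 32.5]
tcp_rot: [-180.0, -0.0, 95.0]
ft_force: [0.4, -0.8, 0.5]
finger_gap: 85.5
grip_force: 0.0
```

Call:
step_arm(
  targets=[
    [[0,0,0,0,0,0],[0,0,0,0,0,0],[0,0,0,0,0,0],[0,0,0,0,0,0],[0,0,0,0,0,0],[0,0,0,0,0,0],[0,0,0,0,0,0],[0,0,0,0,0,0],[0,0,0,0,0,0],[0,0,0,0,0,0]],
  ],
  fingers=1,
  newtons=50,
)

```text
time: 8.28
tool_pos: [448.5, -105.2, 33.1]
tcp_rot: [179.9, 0.0, 95.0]
ft_force: [-0.9, 0.5, 7.1]
finger_gap: 33.8
grip_force: 49.4
```

Call:
step_arm(
  targets=[
    [[0,0,20,0,0,0],[0,0,50,0,0,0],[25,10,55,0,0,-0.03],[55,21,55,0,0,-0.063],[85,32,55,0,0,-0.063],[115,42,55,0,0,-0.063],[140,51,55,0,0,-0.063],[160,58,50,0,0,-0.063],[170.5,61.5,40,0,0,-0.063],[170.5,61.5,25,0,0,-0.063],[170.5,61.5,15,0,0,-0.063],[170.5,61.5,10,0,0,-0.063]],
  ],
)

```text
time: 9.28
tool_pos: [616.5, -43.1, 39.6]
tcp_rot: [-179.8, -0.0, 91.4]
ft_force: [-0.7, 0.3, -1.7]
finger_gap: 33.6
grip_force: 50.1
```

Call:
step_arm(
  targets=[
    [[0,0,-4,0,0,0],[0,0,-8,0,0,0],[0,0,-11,0,0,0],[0,0,-13,0,0,0],[0,0,-13.5,0,0,0],[0,0,-13.5,0,0,0],[0,0,-13.5,0,0,0]],
  ],
)

```text
time: 9.87
tool_pos: [618.7, -43.7, 30.2]
tcp_rot: [179.9, 0.0, 91.4]
ft_force: [-3.4, 0.8, 5.8]
finger_gap: 33.6
grip_force: 51.2
```

Run:
```python
from look import *
t=snap('top'); s=snap('side')
a=cv2.resize(t['img'][170:240,225:310],None,fx=5,fy=5,interpolation=cv2.INTER_CUBIC)
b=cv2.resize(s['img'][170:290,210:310],None,fx=3.75,fy=3.75,interpolation=cv2.INTER_CUBIC)
c=np.zeros((450,800,3),np.uint8);c[:350,:425]=a;c[:450,425:800]=b;cv2.imwrite('pics/w2.png',c)
q=r.sense();print(q['tool_pos'],q['tcp_rot'],q['ft_force'])
```

```text
[618.69187533 -43.70163885  30.20853818] [1.79946763e+02 1.86704152e-02 9.13594003e+01] [-4.12471326 -0.32788077  6.61109542]
```

View pics/w2.png

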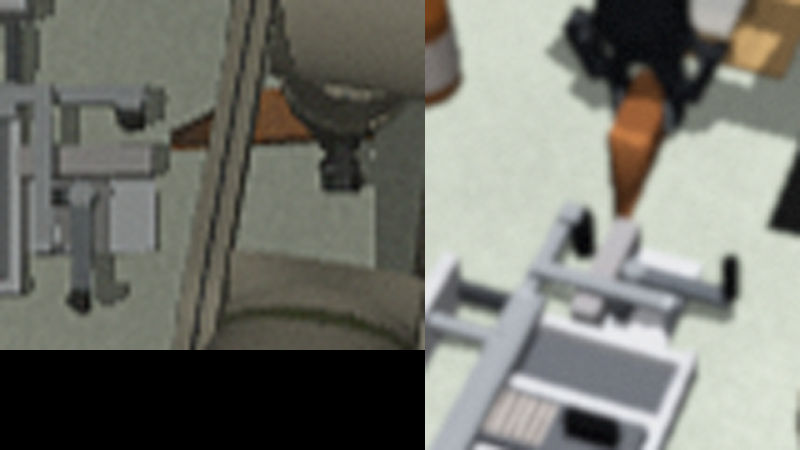

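The top crop shows the wedge tip at (172,145), next to the block end at (168,145–172), with the roller at (130,115). The lever points at the robot. I'll work out the remaining gap numerically.

Run:
```python
from look import *
t,h=load('top'); s,hs=load('side')
f=lambda x,y:[225+(x+.5)/5-.5,170+(y+.5)/5-.5]
print('tip40',ray(t,[f(172,145),f(172,150)],40),'tip0',ray(t,[f(172,150)],0))
print('block36 far/near right corners',ray(t,[f(168,145),f(168,172)],36), 'plate right',ray(t,[f(158,180)],20))
print('block36 z0 right',ray(t,[f(168,172)],0))
g=lambda x,y:[210+(x-425+.5)/3.75-.5,170+(y+.5)/3.75-.5]
print('side tip z0/40',ray(s,[g(623,216)],0),ray(s,[g(620,150)],40))
print('side block end top36',ray(s,[g(612,222),g(637,228)],36))
print('roller top46',ray(s,[g(585,215)],46),ray(t,[f(130,112)],46))
```

```text
tip40 [[592.67308187  68.57447474  40.        ]
 [589.25509881  68.5409719   40.        ]] tip0 [[595.23932284  69.99732863   0.        ]]
block36 far/near right corners [[593.26362212  71.4304065   36.        ]
 [574.77811015  71.24514671  36.        ]] plate right [[571.43358152  78.63806179  20.        ]]
block36 z0 right [[579.78387303  72.62036644   0.        ]]
side tip z0/40 [[601.72979969  51.89551318   0.        ]] [[615.43499705  20.30960033  40.        ]]
side block end top36 [[593.85069456  87.08079661  36.        ]
 [573.75344058  85.8907566   36.        ]]
roller top46 [[611.90165197  95.25395066  46.        ]] [[614.07961707  96.87475974  46.        ]]
```

Call:
step_arm(
  targets=[
    [[-1,3,0,0,0,0],[-1.2,7,0,0,0,0],[-1.3,12,0,0,0,0],[-1.4,17,0,0,0,0],[-1.5,22,0,0,0,0],[-1.6,27,0,0,0,0],[-1.7,30,0,0,0,0],[-1.7,30,0,0,0,0]],
  ],
)

```text
time: 10.73
tool_pos: [618.2, -13.0, 30.2]
tcp_rot: [179.8, 0.0, 91.4]
ft_force: [0.7, -1.5, 9.1]
finger_gap: 33.6
grip_force: 48.2
```

Call:
step_arm(
  targets=[
    [[-0.5,5,0,0,0,0],[-0.9,10,0,0,0,0],[-1.3,15,0,0,0,0],[-1.6,20,0,0,0,0],[-1.9,25,0,0,0,0],[-2.2,30,0,0,0,0],[-2.5,35,0,0,0,0],[-2.8,40,0,0,0,0],[-2.8,40,0,0,0,0]],
  ],
)

```text
time: 11.48
tool_pos: [615.5, 25.5, 30.3]
tcp_rot: [179.8, 0.1, 91.3]
ft_force: [2.8, -8.7, 6.3]
finger_gap: 33.6
grip_force: 48.1
```

Call:
step_arm(
  targets=[
    [[-0.4,5,0,0,0,0],[-0.7,10,0,0,0,0],[-1,15,0,0,0,0],[-1.3,19,0,0,0,0],[-1.5,23,0,0,0,0],[-1.6,26,0,0,0,0],[-1.6,26,0,0,0,0],[-1.6,26,0,0,0,0]],
  ],
)

```text
time: 12.15
tool_pos: [613.8, 51.9, 30.3]
tcp_rot: [179.8, 0.1, 91.3]
ft_force: [2.3, -7.1, 6.0]
finger_gap: 33.4
grip_force: 48.4
```

Run:
```python
from look import *
t=snap('top'); s=snap('side')
a=cv2.resize(t['img'][170:240,225:310],None,fx=5,fy=5,interpolation=cv2.INTER_CUBIC)
b=cv2.resize(s['img'][170:290,210:310],None,fx=3.75,fy=3.75,interpolation=cv2.INTER_CUBIC)
c=np.zeros((450,800,3),np.uint8);c[:350,:425]=a;c[:450,425:800]=b;cv2.imwrite('pics/w3.png',c)
q=r.sense();print(q['tool_pos'],q['tcp_rot'],q['ft_force'])
```

```text
[613.86516361  51.8303437   30.28413939] [1.79800417e+02 7.04592116e-02 9.13154601e+01] [ 2.63523206 -6.62950281  7.64708382]
```

View pics/w3.png

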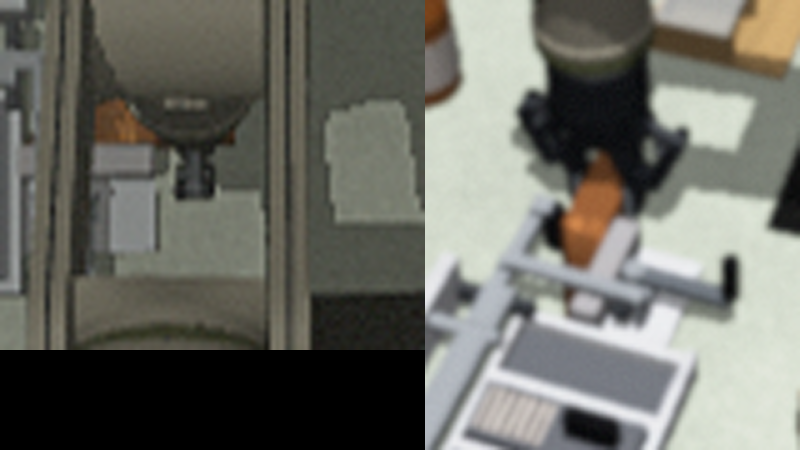

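The side crop shows the wedge past the roller at (553,225), with the bar pushed away. I release and retract.

Call:
step_arm(
  targets=[
    [[0,0,0,0,0,0],[0,0,0,0,0,0],[0,0,0,0,0,0],[0,0,0,0,0,0],[0,0,0,0,0,0],[0,0,0,0,0,0],[0,0,20,0,0,0],[0,0,50,0,0,0],[0,0,85,0,0,0],[0,0,120,0,0,0],[0,0,150,0,0,0],[0,0,150,0,0,0]],
  ],
  fingers=-1,
)

```text
time: 13.25
tool_pos: [616.2, 52.7, 187.5]
tcp_rot: [179.3, 0.0, 91.4]
ft_force: [0.7, -0.7, 1.2]
finger_gap: 85.4
grip_force: 0.0
```

Call:
step_arm(
  targets=[
    [[-30,-100,20,0,0,-0.12],[-60,-200,20,0,0,-0.24],[-60,-230,20,0,0,-0.36],[-60,-230,20,0,0,-0.48],[-60,-230,20,0,0,-0.6],[-60,-230,20,0,0,-0.72],[-60,-230,20,0,0,-0.84],[-60,-230,20,0,0,-0.96],[-60,-230,20,0,0,-1.08],[-60,-230,20,0,0,-1.2],[-60,-230,20,0,0,-1.32],[-60,-230,20,0,0,-1.44]],
  ],
)

```text
time: 14.25
tool_pos: [552.1, -177.5, 198.4]
tcp_rot: [-180.0, 0.0, 8.5]
ft_force: [1.1, 0.3, -0.5]
finger_gap: 85.3
grip_force: 0.0
```

Run:
```python
from look import *
t,h=load('top'); s=snap('side'); H,Sa,V=h[...,0],h[...,1],h[...,2]
a=cv2.resize(t['img'][160:240,145:285],None,fx=2.8,fy=2.8,interpolation=cv2.INTER_CUBIC)
b=cv2.resize(s['img'][200:350,160:290],None,fx=3,fy=3,interpolation=cv2.INTER_CUBIC)
c=np.zeros((450,800,3),np.uint8);c[:a.shape[0],:a.shape[1]]=a;c[:450,400:790]=b;cv2.imwrite('pics/w4.png',c)
q=r.sense();print(q['tool_pos'],q['tcp_rot'],q['ft_force'])
```

```text
[ 552.11294858 -177.3482562   198.46637578] [-1.79985368e+02  1.51937494e-02  8.72226870e+00] [ 0.14477515 -0.06044566  0.29937379]
```

View pics/w4.png

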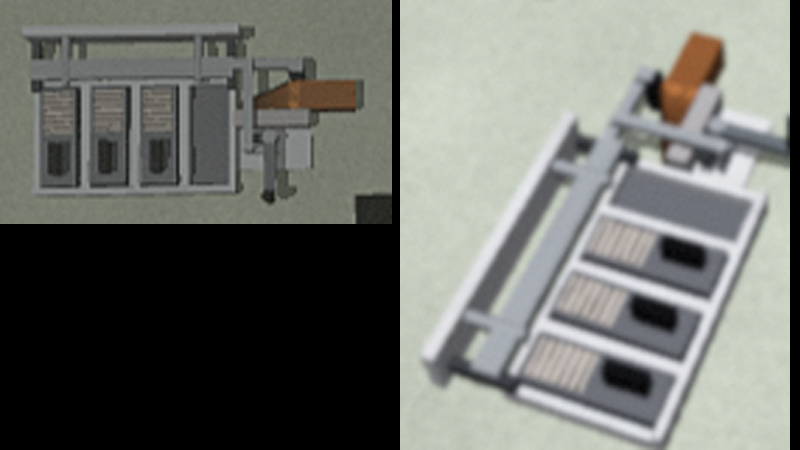

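The wedge holds the bar open and the noses are clear. All three magazines sit at ribs (58,158), (106,155) and (156,153). I go for the right-hand one with a half-open gripper.

Call:
step_arm(
  targets=[
    [[-21,438,-40,0,0,-0.06],[-21,438,-40,0,0,-0.127],[-21,438,-40,0,0,-0.127],[-21,438,-40,0,0,-0.127],[-21,438,-40,0,0,-0.127],[-21,438,-40,0,0,-0.127],[-21,438,-40,0,0,-0.127],[-21,438,-40,0,0,-0.127],[-21,438,-40,0,0,-0.127],[-21,438,-40,0,0,-0.127],[-21,438,-40,0,0,-0.127],[-21,438,-60,0,0,-0.127]],
  ],
  fingers=0,
)

```text
time: 15.35
tool_pos: [532.4, 266.7, 142.3]
tcp_rot: [-179.8, -0.4, 2.1]
ft_force: [0.6, -0.1, 0.6]
finger_gap: 42.7
grip_force: 0.0
```

Call:
step_arm(
  targets=[
    [[0,0,0,0,0,0],[0,0,0,0,0,0],[0,0,0,0,0,0],[0,0,0,0,0,0]],
  ],
)

```text
time: 15.68
tool_pos: [531.9, 259.8, 139.8]
tcp_rot: [-180.0, -0.1, 1.6]
ft_force: [0.1, 0.4, -0.4]
finger_gap: 42.5
grip_force: 0.0
```

Call:
step_arm(
  targets=[
    [[-0.5,1,-25,0,0,0],[-0.5,1,-50,0,0,0],[-0.5,1,-70,0,0,0],[-0.5,1,-82,0,0,0],[-0.5,1,-85,0,0,0],[-0.5,1,-85,0,0,0],[-0.5,1,-85,0,0,0]],
  ],
)

```text
time: 16.27
tool_pos: [531.8, 261.6, 55.3]
tcp_rot: [-180.0, -0.1, 1.6]
ft_force: [-0.3, 1.1, 0.7]
finger_gap: 42.6
grip_force: 0.0
```

Call:
step_arm(
  targets=[
    [[0,0,0,0,0,0],[0,0,0,0,0,0],[0,0,0,0,0,0],[0,0,0,0,0,0],[0,0,0,0,0,0],[0,0,0,0,0,0],[0,0,0,0,0,0],[0,0,0,0,0,0]],
  ],
  fingers=1,
  newtons=60,
)

```text
time: 16.93
tool_pos: [531.8, 262.1, 55.4]
tcp_rot: [-179.9, -0.1, 1.6]
ft_force: [-0.3, 0.3, 5.9]
finger_gap: 10.7
grip_force: 59.7
```

Call:
step_arm(
  targets=[
    [[0,0,10,0,0,0],[0,0,25,0,0,0],[0,0,50,0,0,0],[-5,-15,80,0,0,0.01],[-10,-50,100,0,0,0.01],[-15,-90,100,0,0,0.01],[-20,-130,100,0,0,0.01],[-25,-170,100,0,0,0.01],[-30,-210,100,0,0,0.01],[-35,-250,100,0,0,0.01],[-40,-290,100,0,0,0.01],[-45,-325,100,0,0,0.01]],
  ],
)

```text
time: 17.93
tool_pos: [484.8, -65.6, 154.3]
tcp_rot: [180.0, -0.0, 2.1]
ft_force: [0.8, 0.3, -1.3]
finger_gap: 10.7
grip_force: 58.8
```

Call:
step_arm(
  targets=[
    [[-3,-40,0,0,0,0],[-5,-80,0,0,0,0],[-6,-100,-5,0,0,0],[-6,-106.5,-20,0,0,0],[-6,-106.5,-45,0,0,0],[-6,-106.5,-65,0,0,0],[-6,-106.5,-80,0,0,0],[-6,-106.5,-88,0,0,0],[-6,-106.5,-88,0,0,0],[-6,-106.5,-88,0,0,0]],
  ],
)

```text
time: 18.77
tool_pos: [479.6, -169.8, 66.1]
tcp_rot: [-180.0, 0.0, 2.2]
ft_force: [-0.7, 0.2, -2.1]
finger_gap: 10.8
grip_force: 58.9
```

Run:
```python
from look import *
t=snap('top'); s=snap('side')
a=cv2.resize(t['img'][165:240,300:400],None,fx=3.9,fy=3.9,interpolation=cv2.INTER_CUBIC)
b=cv2.resize(s['img'][120:240,250:350],None,fx=3.75,fy=3.75,interpolation=cv2.INTER_CUBIC)
c=np.zeros((450,800,3),np.uint8);c[:a.shape[0],:a.shape[1]]=a;c[:450,400:775]=b;cv2.imwrite('pics/c1.png',c)
q=r.sense();print(q['tool_pos'],q['tcp_rot'],q['ft_force'],q['finger_gap'])
```

```text
[ 480.67713105 -170.2490664    67.25180292] [ 1.79944101e+02 -1.05432492e-01  2.17086405e+00] [-0.39356854  0.06836376 -2.06904034] 10.662430764734648
```

View pics/c1.png

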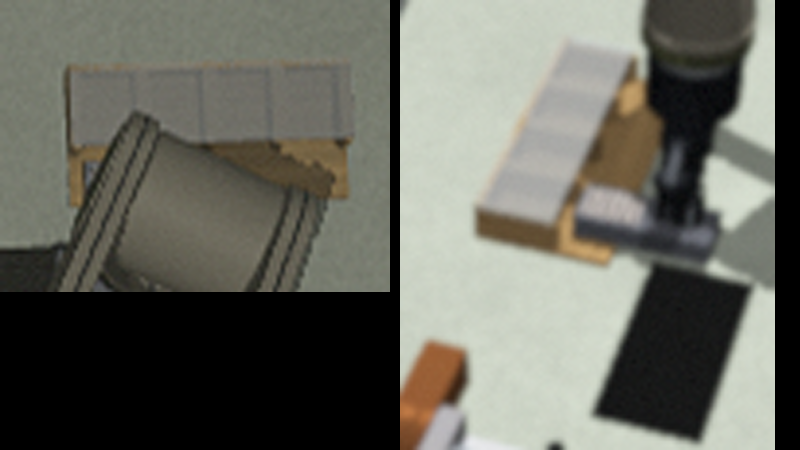

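In the top crop the nose's left corner is at about (85,160), near the case's left edge at x=70. The side crop shows the magazine lined up in front of the near sleeve. I'll check the lateral position numerically.

Run:
```python
from look import *
t=snap('top'); im=t['img'].astype(int)
for v in (203,205,207,209,211): print(v,[tuple(im[v,u]) for u in range(315,327)])
o=np.array([623.2,-254]);a=np.radians(2.2);X=np.array([np.cos(a),np.sin(a)]);Y=np.array([-X[1],X[0]])
for u in (320,321,322,323): 
    p=ray(t,[[u,207]],42)[0,:2]-o; q=ray(t,[[u-3,207]],6)[0,:2]-o; print(u,'z42',p@X,p@Y,' u-3 z6',q@Y)
```

```text
203 [(np.int64(108), np.int64(122), np.int64(116)), (np.int64(120), np.int64(131), np.int64(125)), (np.int64(60), np.int64(71), np.int64(73)), (np.int64(41), np.int64(59), np.int64(68)), (np.int64(54), np.int64(82), np.int64(96)), (np.int64(53), np.int64(80), np.int64(98)), (np.int64(55), np.int64(81), np.int64(101)), (np.int64(65), np.int64(98), np.int64(116)), (np.int64(61), np.int64(96), np.int64(114)), (np.int64(63), np.int64(95), np.int64(114)), (np.int64(64), np.int64(97), np.int64(117)), (np.int64(71), np.int64(106), np.int64(125))]
205 [(np.int64(110), np.int64(124), np.int64(118)), (np.int64(117), np.int64(129), np.int64(120)), (np.int64(73), np.int64(93), np.int64(100)), (np.int64(58), np.int64(83), np.int64(100)), (np.int64(55), np.int64(84), np.int64(99)), (np.int64(66), np.int64(97), np.int64(114)), (np.int64(65), np.int64(98), np.int64(115)), (np.int64(62), np.int64(92), np.int64(110)), (np.int64(55), np.int64(82), np.int64(98)), (np.int64(49), np.int64(72), np.int64(88)), (np.int64(59), np.int64(83), np.int64(96)), (np.int64(46), np.int64(69), np.int64(79))]
207 [(np.i
[... 1225 characters left out ...]
)), (np.int64(71), np.int64(103), np.int64(124)), (np.int64(69), np.int64(105), np.int64(124)), (np.int64(74), np.int64(110), np.int64(132)), (np.int64(55), np.int64(75), np.int64(89)), (np.int64(75), np.int64(73), np.int64(72)), (np.int64(58), np.int64(65), np.int64(63)), (np.int64(32), np.int64(39), np.int64(39)), (np.int64(37), np.int64(49), np.int64(51)), (np.int64(60), np.int64(71), np.int64(72))]
320 z42 -53.702341712662005 118.38585612851296  u-3 z6 124.70888857540736
321 z42 -53.812093678879066 114.99959134677806  u-3 z6 121.23801217180052
322 z42 -53.92185738183595 111.61296444206887  u-3 z6 117.76676465648633
323 z42 -54.031632823415215 108.22597535629481  u-3 z6 114.29514596994191
```

Call:
step_arm(
  targets=[
    [[0,0.6,-5,0,0,0],[0,0.6,-10,0,0,0],[0,0.6,-10,0,0,0],[4,0.8,-10,0,0,0],[8,0.9,-10,0,0,0],[12,1.1,-10,0,0,0],[16,1.2,-10,0,0,0],[20,1.4,-10,0,0,0],[24,1.5,-10,0,0,0],[28,1.7,-10,0,0,0],[28,1.7,-10,0,0,0]],
  ],
)

```text
time: 19.83
tool_pos: [508.7, -168.4, 55.9]
tcp_rot: [180.0, -0.1, 2.2]
ft_force: [2.1, -1.7, -2.5]
finger_gap: 10.6
grip_force: 58.9
```

Call:
step_arm(
  targets=[
    [[5,0.2,0.7,0,0,0],[10,0.4,0.7,0,0,0],[15,0.6,0.7,0,0,0],[20,0.8,0.7,0,0,0],[26,1,0.7,0,0,0],[32,1.2,0.7,0,0,0],[38,1.5,0.7,0,0,0],[43,1.7,0.7,0,0,0],[47,1.8,0.7,0,0,0],[47,1.8,0.7,0,0,0]],
  ],
)

```text
time: 20.67
tool_pos: [555.9, -166.6, 56.5]
tcp_rot: [180.0, -0.1, 2.2]
ft_force: [2.1, -4.7, -4.4]
finger_gap: 10.5
grip_force: 58.7
```

Call:
step_arm(
  targets=[
    [[2,0.1,0,0,0,0],[4,0.2,0,0,0,0],[6,0.2,0,0,0,0],[8,0.3,0,0,0,0],[8,0.3,0,0,0,0]],
  ],
)

```text
time: 21.08
tool_pos: [559.1, -166.5, 55.7]
tcp_rot: [-180.0, 0.5, 2.2]
ft_force: [-21.5, -6.4, 11.1]
finger_gap: 10.6
grip_force: 60.7
```

Call:
step_arm(
  targets=[
    [[-2.5,0,-1,0,0,0],[-2.5,0,-1,0,0,0],[-2.5,0,-1,0,0,0]],
  ],
)

```text
time: 21.33
tool_pos: [558.9, -166.5, 55.5]
tcp_rot: [180.0, 0.2, 2.1]
ft_force: [-10.2, -4.9, 4.6]
finger_gap: 11.1
grip_force: 59.9
```

Call:
step_arm(
  targets=[
    [[0,0,0,0,0,0],[0,0,0,0,0,0],[0,0,0,0,0,0],[0,0,0,0,0,0],[0,0,20,0,0,0],[0,0,50,0,0,0],[0,0,80,0,0,0],[-5,40,90,0,0,0],[-10,80,90,0,0,0],[-15,120,90,0,0,0],[-20,160,90,0,0,-0.012],[-30,200,90,0,0,-0.012]],
  ],
  fingers=0,
)

```text
time: 22.33
tool_pos: [530.5, 35.8, 146.1]
tcp_rot: [-180.0, -0.1, 1.4]
ft_force: [0.3, 1.0, 1.0]
finger_gap: 42.8
grip_force: 0.0
```

Run:
```python
from look import *
t,h=load('top'); im=cv2.imwrite('pics/c2.png',cv2.resize(t['img'][160:240,145:400],None,fx=3.1,fy=3.1,interpolation=cv2.INTER_CUBIC))
V=h[...,2]
print(r.sense()['tool_pos'])
c=comp(V<60,(316,200,340,222)); w=ray(t,c,56)[:,:2]; print('rib in case',w.min(0),w.max(0))
for w_ in ((158,198,172,226),(176,198,190,226)):
    w=ray(t,comp(V<65,w_),56)[:,:2]; print(w.min(0),w.max(0))
```

```text
[528.26132451  42.69810454 145.61584085]
rib in case [ 524.04743144 -174.04978234] [ 579.82794144 -137.4912337 ]
[508.77643973 363.51031752] [548.82834395 389.99445862]
[511.55350144 308.33853636] [552.42797678 330.7744723 ]
```

View pics/c2.png

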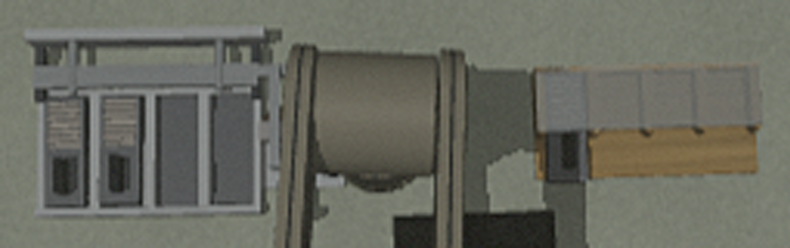

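The first magazine sits home in the left sleeve. Now the next one, in the second pocket from the left.

Call:
step_arm(
  targets=[
    [[0,40,0,0,0,0],[0,80,0,0,0,0],[0,120,0,0,0,0],[0,160,0,0,0,0],[0,200,0,0,0,0],[0,240,0,0,0,0],[0,270,0,0,0,0],[0,285,-5,0,0,0],[0,289,-20,0,0,0],[0,289,-40,0,0,0],[0,289,-47,0,0,0],[0,289,-47,0,0,0]],
  ],
)

```text
time: 23.38
tool_pos: [528.5, 321.6, 95.4]
tcp_rot: [179.9, 0.3, 1.5]
ft_force: [0.2, -0.9, -0.5]
finger_gap: 42.6
grip_force: 0.0
```

Call:
step_arm(
  targets=[
    [[0,0,-20,0,0,0],[0,0,-35,0,0,0],[0,0,-43,0,0,0],[0,0,-44.5,0,0,0],[0,0,-44.5,0,0,0],[0,0,-44.5,0,0,0]],
  ],
)

```text
time: 23.88
tool_pos: [531.0, 322.9, 55.2]
tcp_rot: [-180.0, -0.1, 1.4]
ft_force: [-1.0, 0.2, 0.3]
finger_gap: 42.5
grip_force: 0.0
```

Call:
step_arm(
  targets=[
    [[0,0,0,0,0,0],[0,0,0,0,0,0],[0,0,0,0,0,0],[0,0,0,0,0,0],[0,0,0,0,0,0],[0,0,0,0,0,0],[0,0,0,0,0,0],[0,0,0,0,0,0]],
  ],
  fingers=1,
  newtons=60,
)

```text
time: 24.55
tool_pos: [531.0, 323.3, 55.2]
tcp_rot: [-180.0, -0.1, 1.5]
ft_force: [-0.9, -0.4, 6.1]
finger_gap: 10.9
grip_force: 60.0
```

Call:
step_arm(
  targets=[
    [[0,0,10,0,0,0],[0,0,25,0,0,0],[0,0,50,0,0,0],[-5,-15,80,0,0,0.012],[-10,-50,100,0,0,0.012],[-15,-90,100,0,0,0.012],[-20,-130,100,0,0,0.012],[-25,-170,100,0,0,0.012],[-30,-210,100,0,0,0.012],[-35,-250,100,0,0,0.012],[-40,-290,100,0,0,0.012],[-45,-330,100,0,0,0.012]],
  ],
)

```text
time: 25.55
tool_pos: [484.1, -8.8, 154.2]
tcp_rot: [180.0, 0.0, 2.2]
ft_force: [-0.1, -0.6, -1.9]
finger_gap: 10.7
grip_force: 59.0
```

Call:
step_arm(
  targets=[
    [[-3,-40,0,0,0,0],[-3,-80,0,0,0,0],[-3,-120,0,0,0,0],[-3,-160,0,0,0,0],[-3,-195,0,0,0,0],[-3,-215,-10,0,0,0],[-3,-223,-30,0,0,0],[-3,-223,-55,0,0,0],[-3,-223,-75,0,0,0],[-3,-223,-90,0,0,0],[-3,-223,-90,0,0,0],[-3,-223,-90,0,0,0]],
  ],
)

```text
time: 26.55
tool_pos: [481.2, -229.5, 63.2]
tcp_rot: [-179.9, 0.1, 2.2]
ft_force: [0.2, 0.1, -2.2]
finger_gap: 10.9
grip_force: 59.0
```

Call:
step_arm(
  targets=[
    [[0,0,-4,0,0,0],[0,0,-8,0,0,0],[0,0,-8,0,0,0],[0,0,-8,0,0,0]],
  ],
)

```text
time: 26.88
tool_pos: [482.5, -230.2, 56.6]
tcp_rot: [180.0, -0.0, 2.2]
ft_force: [-0.6, 0.5, -1.8]
finger_gap: 11.0
grip_force: 59.0
```

Call:
step_arm(
  targets=[
    [[4,0.2,0,0,0,0],[8,0.3,0,0,0,0],[12,0.5,0,0,0,0],[16,0.6,0,0,0,0],[20,0.8,0,0,0,0],[24,0.9,0,0,0,0],[28,1.1,0,0,0,0],[32,1.2,0,0,0,0],[32,1.2,0,0,0,0]],
  ],
)

```text
time: 27.63
tool_pos: [515.1, -229.0, 56.1]
tcp_rot: [180.0, -0.0, 2.2]
ft_force: [-0.3, 0.1, -2.9]
finger_gap: 10.7
grip_force: 59.0
```

Call:
step_arm(
  targets=[
    [[5,0.2,0,0,0,0],[10,0.4,0,0,0,0],[15,0.6,0,0,0,0],[20,0.8,0,0,0,0],[25,1,0,0,0,0],[30,1.1,0,0,0,0],[35,1.3,0,0,0,0],[40,1.5,0,0,0,0],[43,1.7,0,0,0,0],[43,1.7,0,0,0,0]],
  ],
)

```text
time: 28.47
tool_pos: [557.9, -227.2, 56.1]
tcp_rot: [180.0, -0.0, 2.2]
ft_force: [0.3, -0.1, -2.3]
finger_gap: 10.9
grip_force: 59.0
```

Call:
step_arm(
  targets=[
    [[2,0.1,0,0,0,0],[4,0.2,0,0,0,0],[6,0.2,0,0,0,0],[8,0.3,0,0,0,0],[8,0.3,0,0,0,0]],
  ],
)

```text
time: 28.88
tool_pos: [561.4, -227.1, 55.3]
tcp_rot: [-179.9, 0.5, 2.2]
ft_force: [-19.9, -0.2, 8.9]
finger_gap: 10.7
grip_force: 60.8
```

Call:
step_arm(
  targets=[
    [[-2.5,0,-1,0,0,0],[-2.5,0,-1,0,0,0],[-2.5,0,-1,0,0,0]],
  ],
)

```text
time: 29.13
tool_pos: [561.3, -227.2, 55.2]
tcp_rot: [-180.0, 0.2, 2.1]
ft_force: [-10.0, 0.7, 5.4]
finger_gap: 11.0
grip_force: 60.2
```

Call:
step_arm(
  targets=[
    [[0,0,0,0,0,0],[0,0,0,0,0,0],[0,0,0,0,0,0],[0,0,0,0,0,0],[0,0,20,0,0,0],[0,0,50,0,0,0],[0,0,80,0,0,0],[-5,40,90,0,0,0],[-10,80,90,0,0,0],[-15,120,90,0,0,0],[-20,160,90,0,0,-0.012],[-30,200,90,0,0,-0.012]],
  ],
  fingers=0,
)

```text
time: 30.13
tool_pos: [533.0, -25.3, 145.6]
tcp_rot: [180.0, -0.1, 1.4]
ft_force: [0.8, 0.9, 0.2]
finger_gap: 42.7
grip_force: 0.0
```

Call:
step_arm(
  targets=[
    [[-5,40,0,0,0,0],[-5,80,0,0,0,0],[-5,120,0,0,0,0],[-5,160,0,0,0,0],[-5,200,0,0,0,0],[-5,240,0,0,0,0],[-5,280,0,0,0,0],[-5,320,0,0,0,0],[-5,360,0,0,0,0],[-5,395,0,0,0,0],[-5,409.5,-15,0,0,0],[-5,409.5,-40,0,0,0]],
  ],
)

```text
time: 31.13
tool_pos: [529.3, 388.3, 108.6]
tcp_rot: [-179.7, -0.4, 1.7]
ft_force: [1.8, 0.5, 0.8]
finger_gap: 42.9
grip_force: 0.0
```

Call:
step_arm(
  targets=[
    [[0,0,0,0,0,0],[0,0,0,0,0,0],[0,0,0,0,0,0],[0,0,-20,0,0,0],[0,0,-36,0,0,0],[0,0,-46,0,0,0],[0,0,-50,0,0,0],[0,0,-50,0,0,0],[0,0,-50,0,0,0]],
  ],
)

```text
time: 31.88
tool_pos: [528.4, 382.5, 56.1]
tcp_rot: [-180.0, -0.1, 1.4]
ft_force: [0.5, -0.3, -0.3]
finger_gap: 42.7
grip_force: 0.0
```

Call:
step_arm(
  targets=[
    [[0,0,0,0,0,0],[0,0,0,0,0,0],[0,0,0,0,0,0],[0,0,0,0,0,0],[0,0,0,0,0,0],[0,0,0,0,0,0],[0,0,0,0,0,0],[0,0,0,0,0,0]],
  ],
  fingers=1,
  newtons=60,
)

```text
time: 32.55
tool_pos: [528.5, 383.1, 56.3]
tcp_rot: [-179.9, -0.1, 1.5]
ft_force: [-0.8, -0.8, 6.4]
finger_gap: 10.6
grip_force: 59.4
```

Call:
step_arm(
  targets=[
    [[0,0,10,0,0,0],[0,0,25,0,0,0],[0,0,50,0,0,0],[-5,-15,80,0,0,0.012],[-10,-50,100,0,0,0.012],[-15,-90,100,0,0,0.012],[-20,-130,100,0,0,0.012],[-25,-170,100,0,0,0.012],[-30,-210,100,0,0,0.012],[-35,-250,100,0,0,0.012],[-40,-290,100,0,0,0.012],[-43,-330,100,0,0,0.012]],
  ],
)

```text
time: 33.55
tool_pos: [483.5, 51.0, 155.3]
tcp_rot: [-180.0, 0.0, 2.2]
ft_force: [0.2, -0.2, -1.8]
finger_gap: 10.7
grip_force: 59.1
```

Call:
step_arm(
  targets=[
    [[0,-40,0,0,0,0],[0,-80,0,0,0,0],[0,-120,0,0,0,0],[0,-160,0,0,0,0],[0,-200,0,0,0,0],[0,-240,0,0,0,0],[0,-280,0,0,0,0],[0,-315,0,0,0,0],[0,-335,-5,0,0,0],[0,-342.7,-20,0,0,0],[0,-342.7,-40,0,0,0],[0,-342.7,-60,0,0,0]],
  ],
)

```text
time: 34.55
tool_pos: [484.7, -291.3, 95.2]
tcp_rot: [180.0, -0.0, 2.1]
ft_force: [0.1, 0.9, -1.6]
finger_gap: 10.7
grip_force: 59.1
```

Call:
step_arm(
  targets=[
    [[0,0,-15,0,0,0],[0,0,-28,0,0,0],[0,0,-34,0,0,0],[0,0,-38.5,0,0,0],[0,0,-38.5,0,0,0],[0,0,-38.5,0,0,0],[0,0,-38.5,0,0,0]],
  ],
)

```text
time: 35.13
tool_pos: [485.4, -290.5, 57.5]
tcp_rot: [179.9, -0.1, 2.2]
ft_force: [1.0, -0.3, -1.9]
finger_gap: 11.0
grip_force: 59.1
```

Call:
step_arm(
  targets=[
    [[4,0.2,0,0,0,0],[8,0.3,0,0,0,0],[12,0.5,0,0,0,0],[16,0.6,0,0,0,0],[20,0.8,0,0,0,0],[24,0.9,0,0,0,0],[28,1.1,0,0,0,0],[32,1.2,0,0,0,0],[32,1.2,0,0,0,0]],
  ],
)

```text
time: 35.88
tool_pos: [517.6, -288.9, 56.6]
tcp_rot: [180.0, -0.0, 2.2]
ft_force: [0.2, -0.0, -2.7]
finger_gap: 10.3
grip_force: 59.1
```

Call:
step_arm(
  targets=[
    [[5,0.2,0,0,0,0],[10,0.4,0,0,0,0],[15,0.6,0,0,0,0],[20,0.8,0,0,0,0],[25,1,0,0,0,0],[30,1.1,0,0,0,0],[35,1.3,0,0,0,0],[40,1.5,0,0,0,0],[43,1.7,0,0,0,0],[43,1.7,0,0,0,0]],
  ],
)

```text
time: 36.72
tool_pos: [560.4, -287.1, 56.5]
tcp_rot: [180.0, -0.0, 2.2]
ft_force: [0.5, -0.7, -1.7]
finger_gap: 10.8
grip_force: 59.1
```

Call:
step_arm(
  targets=[
    [[2,0.1,0,0,0,0],[4,0.2,0,0,0,0],[6,0.2,0,0,0,0],[8,0.3,0,0,0,0],[8,0.3,0,0,0,0]],
  ],
)

```text
time: 37.13
tool_pos: [564.7, -287.0, 56.3]
tcp_rot: [-179.9, 0.4, 2.1]
ft_force: [-19.2, 1.7, 12.0]
finger_gap: 11.0
grip_force: 61.0
```

Call:
step_arm(
  targets=[
    [[-2.5,0,-1,0,0,0],[-2.5,0,-1,0,0,0],[-2.5,0,-1,0,0,0]],
  ],
)

```text
time: 37.38
tool_pos: [564.6, -287.0, 56.3]
tcp_rot: [-180.0, 0.1, 2.1]
ft_force: [-7.4, 1.2, 7.7]
finger_gap: 10.7
grip_force: 60.4
```

Call:
step_arm(
  targets=[
    [[0,0,0,0,0,0],[0,0,0,0,0,0],[0,0,0,0,0,0],[0,0,0,0,0,0],[0,0,20,0,0,0],[0,0,50,0,0,0],[0,0,90,0,0,0],[-30,-20,120,0,0,0.12],[-60,-40,130,0,0,0.24],[-90,-60,130,0,0,0.36],[-120,-80,130,0,0,0.48],[-130,-90,130,0,0,0.6]],
  ],
  fingers=0,
)

```text
time: 38.38
tool_pos: [432.1, -379.1, 186.2]
tcp_rot: [179.9, 0.1, 36.8]
ft_force: [0.3, 0.4, -0.8]
finger_gap: 42.9
grip_force: 0.0
```

Call:
step_arm(
  targets=[
    [[0,0,0,0,0,0.12],[0,0,0,0,0,0.24],[0,0,0,0,0,0.36],[0,0,0,0,0,0.48],[0,0,0,0,0,0.6],[0,0,0,0,0,0.72],[0,0,0,0,0,0.84],[0,0,0,0,0,0.957],[0,0,0,0,0,0.957]],
  ],
  fingers=-1,
)

```text
time: 39.13
tool_pos: [435.3, -377.0, 185.5]
tcp_rot: [180.0, 0.0, 91.7]
ft_force: [-0.2, -0.4, -0.8]
finger_gap: 85.2
grip_force: 0.0
```

Run:
```python
from look import *
t,h,c=wedge((235,180,285,215)); print(c.min(0),c.max(0))
cv2.imwrite('pics/d1.png',cv2.resize(t['img'][160:240,145:400],None,fx=3.1,fy=3.1,interpolation=cv2.INTER_CUBIC))
q=r.sense();print(q['tool_pos'],q['tcp_rot'])
```

```text
wedge ((610.269775390625, 85.55609130859375), (118.16754913330078, 36.21382141113281), 88.76415252685547) [[590.9000244140625, 26.899999618530273], [627.0999755859375, 26.100000381469727], [629.5999755859375, 144.1999969482422], [593.4000244140625, 145.0]]
[236.375 188.125] [271.375 198.875]
[ 435.30850904 -376.93741725  185.46450795] [1.79993941e+02 3.17744625e-03 9.12595012e+01]
```

View pics/d1.png

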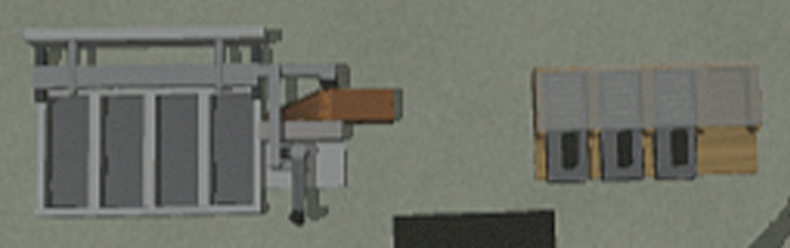

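All three magazines are home: tails level along crop rows 160–180, and the bay is empty. The wedge is where I left it. Next I withdraw it along its own axis.

Call:
step_arm(
  targets=[
    [[178.5,429,0,0,0,0],[178.5,429,0,0,0,0],[178.5,429,0,0,0,0],[178.5,429,0,0,0,0],[178.5,429,0,0,0,0],[178.5,429,0,0,0,0],[178.5,429,0,0,0,0],[178.5,429,0,0,0,0],[178.5,429,0,0,0,0],[178.5,429,0,0,0,0],[178.5,429,0,0,0,0],[178.5,429,0,0,0,0]],
  ],
)

```text
time: 40.18
tool_pos: [615.1, 58.4, 185.6]
tcp_rot: [179.9, -0.1, 91.3]
ft_force: [0.1, 0.1, -0.1]
finger_gap: 85.7
grip_force: 0.0
```

Call:
step_arm(
  targets=[
    [[0,0,0,0,0,0],[0,0,-25,0,0,0],[0,0,-60,0,0,0],[0,0,-95,0,0,0],[0,0,-125,0,0,0],[0,0,-145,0,0,0],[0,0,-155,0,0,0],[0,0,-155,0,0,0],[0,0,-155,0,0,0]],
  ],
)

```text
time: 40.93
tool_pos: [613.8, 51.1, 31.0]
tcp_rot: [-180.0, 0.0, 91.2]
ft_force: [0.8, 0.0, 0.9]
finger_gap: 85.2
grip_force: 0.0
```

Call:
step_arm(
  targets=[
    [[0,0,0,0,0,0],[0,0,0,0,0,0],[0,0,0,0,0,0],[0,0,0,0,0,0],[0,0,0,0,0,0],[0,0,0,0,0,0],[0,0,0,0,0,0],[0,0,0,0,0,0],[0,0,0,0,0,0]],
  ],
  fingers=1,
  newtons=60,
)

```text
time: 41.68
tool_pos: [614.1, 52.0, 31.9]
tcp_rot: [180.0, 0.0, 91.4]
ft_force: [-4.2, -0.4, 8.4]
finger_gap: 33.3
grip_force: 61.2
```

Call:
step_arm(
  targets=[
    [[0.3,-6,0,0,0,0],[0.6,-14,0,0,0,0],[0.8,-22,0,0,0,0],[1,-30,0,0,0,0],[1.3,-40,0,0,0,0],[1.6,-50,0,0,0,0],[2,-60,0,0,0,0],[2.3,-70,0,0,0,0],[2.5,-80,0,0,0,0],[2.8,-90,0,0,0,0],[3.1,-100,0,0,0,0],[3.1,-104,0,0,0,0]],
  ],
)

```text
time: 42.68
tool_pos: [618.0, -52.6, 31.9]
tcp_rot: [179.9, -0.0, 91.3]
ft_force: [0.2, 4.3, 6.8]
finger_gap: 33.1
grip_force: 60.6
```

Call:
step_arm(
  targets=[
    [[0,-3,15,0,0,0],[0,-5,40,0,0,0],[-25,-12,50,0,0,0.015],[-55,-20,50,0,0,0.015],[-85,-30,50,0,0,0.015],[-115,-40,50,0,0,0.015],[-140,-50,50,0,0,0.015],[-158,-56,50,0,0,0.015],[-163.6,-57.6,45,0,0,0.015],[-163.6,-57.6,30,0,0,0.015],[-163.6,-57.6,18,0,0,0.015],[-163.6,-57.6,12,0,0,0.015]],
  ],
)

```text
time: 43.68
tool_pos: [452.6, -109.3, 41.0]
tcp_rot: [-179.9, -0.0, 92.2]
ft_force: [-0.9, -0.1, -2.2]
finger_gap: 32.9
grip_force: 60.3
```

Call:
step_arm(
  targets=[
    [[0,0,-3,0,0,0],[0,0,-6,0,0,0],[0,0,-8,0,0,0],[0,0,-9,0,0,0],[0,0,-9,0,0,0],[0,0,-9,0,0,0]],
  ],
)

```text
time: 44.18
tool_pos: [453.9, -109.5, 34.8]
tcp_rot: [180.0, 0.0, 92.3]
ft_force: [-5.2, 1.1, 7.8]
finger_gap: 33.0
grip_force: 61.6
```

Call:
step_arm(
  targets=[
    [[0,0,0,0,0,0],[0,0,0,0,0,0],[0,0,0,0,0,0],[0,0,0,0,0,0],[0,0,0,0,0,0],[0,0,15,0,0,0],[0,0,45,0,0,0],[0,0,80,0,0,0],[0,0,115,0,0,0],[5,35,130,0,0,0],[10,75,130,0,0,0],[15,115,130,0,0,0]],
  ],
  fingers=-1,
)

```text
time: 45.18
tool_pos: [469.6, 6.0, 165.8]
tcp_rot: [179.7, 0.0, 92.1]
ft_force: [1.1, 0.3, 1.1]
finger_gap: 85.5
grip_force: 0.0
```

Call:
step_arm(
  targets=[
    [[5,40,0,0,0,0],[10,80,0,0,0,0],[14,108,0,0,0,0],[14,121,0,0,0,0],[14,121,0,0,0,0],[14,121,-25,0,0,0],[14,121,-50,0,0,0],[14,121,-72,0,0,0],[14,121,-84,0,0,0],[14,121,-87,0,0,0],[14,121,-87,0,0,0],[14,121,-87,0,0,0]],
  ],
)

```text
time: 46.18
tool_pos: [483.0, 126.2, 77.6]
tcp_rot: [179.9, -0.0, 92.2]
ft_force: [-0.3, -0.0, 0.1]
finger_gap: 85.5
grip_force: 0.0
```

Run:
```python
from look import *
q=r.sense();print(q['tool_pos'],q['tcp_rot'],q['ft_force'])
t,h,c=wedge()
s=snap('side')
a=cv2.resize(t['img'][160:262,225:330],None,fx=3.8,fy=3.8,interpolation=cv2.INTER_CUBIC)
b=cv2.resize(s['img'][170:320,170:350],None,fx=2.2,fy=2.2,interpolation=cv2.INTER_CUBIC)
c=np.zeros((400,800,3),np.uint8);c[:a.shape[0],:a.shape[1]]=a;c[:b.shape[0],400:400+b.shape[1]]=b;cv2.imwrite('pics/e1.png',c)
```

```text
[483.04599371 126.18239283  77.60881404] [ 1.79924613e+02 -3.42089252e-03  9.21986249e+01] [-0.32562267 -0.01021323  0.11057141]
wedge ((451.7384338378906, -67.95127868652344), (37.043426513671875, 137.22589111328125), 3.0210254192352295) [[429.6000061035156, -0.4000000059604645], [436.8999938964844, -137.39999389648438], [473.8999938964844, -135.5], [466.6000061035156, 1.5]]
```

View pics/e1.png

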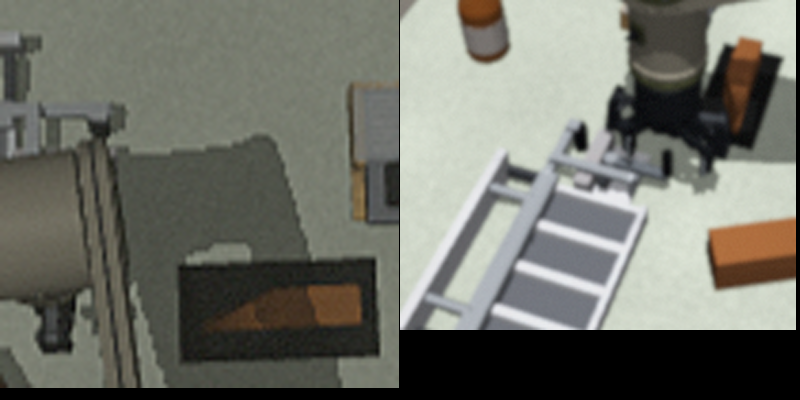

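The wedge lies centred and lengthwise on the mat, and the bar is closed. Now I grip the handle and swing the lever back.

Call:
step_arm(
  targets=[
    [[0,0,0,0,0,0],[0,0,0,0,0,0],[0,0,0,0,0,0],[0,0,0,0,0,0],[0,0,0,0,0,0],[0,0,0,0,0,0],[0,0,0,0,0,0],[0,0,0,0,0,0],[0,0,0,0,0,0],[0,0,0,0,0,0]],
  ],
  fingers=1,
  newtons=20,
)

```text
time: 47.12
tool_pos: [483.9, 126.6, 77.0]
tcp_rot: [179.8, -0.0, 92.2]
ft_force: [8.3, 0.5, -3.9]
finger_gap: 13.5
grip_force: 25.1
```

Call:
step_arm(
  targets=[
    [[0.8,-9.8,0,0,0,0],[3,-19.4,0,0,0,0],[6.4,-28.6,0,0,0,0],[10.9,-37.3,0,0,0,0],[16.6,-45.4,0,0,0,0],[23.3,-52.5,0,0,0,0],[30.7,-58.8,0,0,0,0],[39.1,-64.1,0,0,0,0],[48,-68.2,0,0,0,0],[57.3,-71.1,0,0,0,0],[67,-72.8,0,0,0,0],[76.8,-73.2,0,0,0,0]],
  ],
)

```text
time: 48.12
tool_pos: [558.8, 51.0, 76.3]
tcp_rot: [-179.9, 0.2, 92.2]
ft_force: [-4.6, -4.1, 5.2]
finger_gap: 13.2
grip_force: 26.6
```

Call:
step_arm(
  targets=[
    [[1.5,0,0,0,0,0],[3,0,0,0,0,0],[3.5,0,0,0,0,0],[3.5,0,0,0,0,0],[3.5,0,0,0,0,0]],
  ],
)

```text
time: 48.53
tool_pos: [561.1, 51.3, 76.2]
tcp_rot: [-179.8, 0.2, 92.2]
ft_force: [-8.4, -8.8, 8.2]
finger_gap: 13.3
grip_force: 26.9
```

Call:
step_arm(
  targets=[
    [[1.5,1,0,0,0,0],[3,1.5,0,0,0,0],[3,1.5,0,0,0,0],[3,1.5,0,0,0,0]],
  ],
)

```text
time: 48.87
tool_pos: [561.6, 51.4, 76.0]
tcp_rot: [-179.4, 0.3, 92.2]
ft_force: [-23.4, -17.1, 20.1]
finger_gap: 13.3
grip_force: 28.8
```

Call:
step_arm(
  targets=[
    [[-2,-1,0,0,0,0],[-3.5,-1.5,0,0,0,0],[-3.5,-1.5,0,0,0,0]],
  ],
)

```text
time: 49.12
tool_pos: [560.9, 51.3, 76.2]
tcp_rot: [-179.9, 0.2, 92.2]
ft_force: [-5.8, -8.0, 4.9]
finger_gap: 13.0
grip_force: 26.5
```

Call:
step_arm(
  targets=[
    [[0,0,0,0,0,0],[0,0,0,0,0,0],[0,0,0,0,0,0],[0,0,0,0,0,0],[0,0,0,0,0,0],[0,0,0,0,0,0],[0,0,15,0,0,0],[0,0,45,0,0,0],[0,0,80,0,0,0],[0,0,120,0,0,0],[0,0,150,0,0,0],[0,0,150,0,0,0]],
  ],
  fingers=-1,
)

```text
time: 50.12
tool_pos: [565.8, 53.4, 235.3]
tcp_rot: [179.3, 0.0, 92.2]
ft_force: [0.6, 0.3, 1.1]
finger_gap: 85.3
grip_force: 0.0
```

Call:
step_arm(
  targets=[
    [[-60,-420,20,0,0,0],[-60,-420,20,0,0,0],[-60,-420,20,0,0,0],[-60,-420,20,0,0,0],[-60,-420,20,0,0,0],[-60,-420,20,0,0,0],[-60,-420,20,0,0,0],[-60,-420,20,0,0,0],[-60,-420,20,0,0,0],[-60,-420,20,0,0,0],[-60,-420,20,0,0,0],[-60,-420,20,0,0,0]],
  ],
)

```text
time: 51.12
tool_pos: [500.9, -369.8, 246.0]
tcp_rot: [-180.0, 0.0, 92.0]
ft_force: [0.6, 1.0, 0.8]
finger_gap: 85.2
grip_force: 0.0
```

Run:
```python
from look import *
t,h,c=wedge(); s=snap('side')
a=cv2.resize(t['img'][160:262,145:400],None,fx=3,fy=3,interpolation=cv2.INTER_CUBIC)
b=cv2.resize(s['img'][200:330,180:330],None,fx=2,fy=2,interpolation=cv2.INTER_CUBIC)
c=np.zeros((590,790,3),np.uint8);c[:a.shape[0],:a.shape[1]]=a;c[315:315+b.shape[0],:b.shape[1]]=b
cv2.imwrite('pics/f1.png',c); print(r.sense()['tool_pos'],r.sense()['finger_gap'])
```

```text
wedge ((451.7620544433594, -75.99940490722656), (36.363380432128906, 119.34879302978516), 3.8441967964172363) [[429.6000061035156, -17.700000762939453], [437.6000061035156, -136.8000030517578], [473.8999938964844, -134.3000030517578], [465.8999938964844, -15.199999809265137]]
[ 501.96303659 -366.36968578  245.89924945] 85.72627638743863
```

View pics/f1.png

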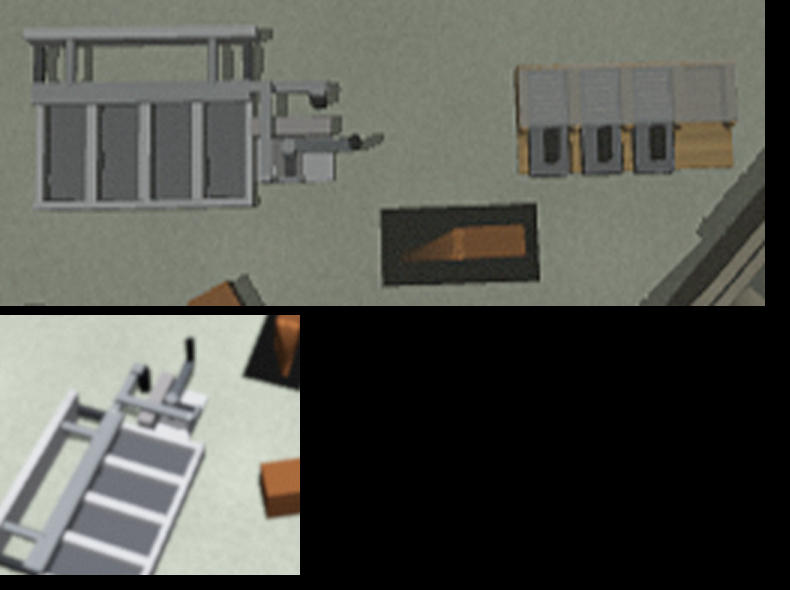

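The final view shows the handle back at its starting pixel (356,142 in a crop shifted 30 rows). The bar is closed, the wedge is on the mat and three magazines are home.

```bash
python3 -c "
from bench import r
print(r.hand_in())"
```

```text
the job is handed in; nothing more can be done
None
```

The job is handed in. The last camera view shows all three magazines home in the case, the wedge flat and lengthwise on its mat, the bar closed and the cam lever back in its locked position. The run took about 51 s; no verdict was returned.

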